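# Load three dowels in the drilling jig and hold them home against the sprung pusher

## Task

The drilling jig takes three of the short wooden dowel sticks side by side and has one in it: lay two more of the loose ones in its bed, along the first one, and leave the fourth on the bench. Then press the row of three squarely up against the spring-loaded pusher bar, firmly but without ramming, until the bar is fully home on its stop bolt under the drill bushes. Finish while still holding the row pressed there (do not let go), so that I can drop the keeper pins in behind it.

Things in the scene. Friction and masses are not known exactly. Their poses are not given: they have to be found in the camera images.
- jig: drilling jig, screwed to the bench. Origin in its underside; x towards the pusher, y along the dowels, z up. Plywood bed 172 mm wide, top at z = 12 mm, from x = -125 to +86 mm. Two wooden cheeks, 19 mm high above the bed, guide the dowels' ends: 146 mm apart behind x = -32 mm, flaring to 158 mm at x = -76 mm, none in front of that. End block, springs, parked pins: up to 58 mm high.
- bed_front (a point): middle of the front edge of the bed's top face (jig x = -125, y = 0, z = 12 mm). This end is open, with no wall. Axes as the jig's.
- plates_front (a point): point on the jig's middle line (x = -22, y = 0, z = 31 mm) level with the front edges of the two aluminium plates with drill bushes. The plates cover x = -22 to +28 mm on each side, inward to y = +48 and -48 mm, 19 to 28 mm above the bed with the bushes: dowels are laid on the bed in front of them (x below -35 mm) and slide in underneath.
- pusher_face (a point): middle of the flat front face of the pusher bar (aluminium, 140 mm long along jig y, 14 mm thick, 17 mm high, from 1 mm above the bed). Axes as the jig's. At rest it stands at x = +10 mm of the jig and slides towards jig +x.
- pusher (a joint): how far the pusher bar is pressed back along jig +x, in m: 0 at rest, 0.016 on the stop bolt (hard stop). Its springs push back with about 4 N at rest and 10 N at the stop (plus about 1 N of friction of the dowels); let go, it springs out again.
- third_place (a point): where the centre of the third (last) dowel must be when the row is home: x = -14 mm, y = 0, z = 20 mm of the jig; the three then lie at 16 mm pitch under the bushes and the last one's free face is at x = -22 mm of the jig. Axes as the jig's.
- dowel_1_center (a point): centre (half-way up) of one of the four like dowel sticks: plain wood, square in section, 140 mm long, 16 mm wide and 16 mm high, about 50 g; its y axis runs along the stick. At the start this one lies in the jig, close in front of the pusher bar and partly under the plates; it may stay there.
- dowel_2_center (a point): centre (half-way up) of one of the four like dowel sticks: plain wood, square in section, 140 mm long, 16 mm wide and 16 mm high, about 50 g; its y axis runs along the stick. At the start it lies loose on the bench.
- dowel_3_center (a point): centre (half-way up) of one of the four like dowel sticks: plain wood, square in section, 140 mm long, 16 mm wide and 16 mm high, about 50 g; its y axis runs along the stick. At the start it lies loose on the bench.
- dowel_4_center (a point): centre (half-way up) of one of the four like dowel sticks: plain wood, square in section, 140 mm long, 16 mm wide and 16 mm high, about 50 g; its y axis runs along the stick. At the start it lies loose on the bench.

How it is judged:
On the way, in this order (a step that is already met when the one before it is completed fails the run):
1. three dowels lie flat in the jig's bed, along its y axis, and the fourth on the bench (((x of dowel_1_center in the frame of jig between -0.122 and 0.014 m and y of dowel_1_center in the frame of jig between -0.012 and 0.012 m and z of dowel_1_center in the frame of jig between 0.016 and 0.0245 m and angle between the y axis of each of dowel_1_center, dowel_2_center, dowel_3_center and the y axis of jig, either way round below 0.25 rad and x of dowel_2_center in the frame of jig between -0.122 and 0.014 m and y of dowel_2_center in the frame of jig between -0.012 and 0.012 m and z of dowel_2_center in the frame of jig between 0.016 and 0.0245 m and x of dowel_3_center in the frame of jig between -0.122 and 0.014 m and y of dowel_3_center in the frame of jig between -0.012 and 0.012 m and z of dowel_3_center in the frame of jig between 0.016 and 0.0245 m and height (world z) of dowel_4_center below 0.014 m) or (x of dowel_1_center in the frame of jig between -0.122 and 0.014 m and y of dowel_1_center in the frame of jig between -0.012 and 0.012 m and z of dowel_1_center in the frame of jig between 0.016 and 0.0245 m and angle between the y axis of each of dowel_1_center, dowel_2_center, dowel_4_center and the y axis of jig, either way round below 0.25 rad and x of dowel_2_center in the frame of jig between -0.122 and 0.014 m and y of dowel_2_center in the frame of jig between -0.012 and 0.012 m and z of dowel_2_center in the frame of jig between 0.016 and 0.0245 m and x of dowel_4_center in the frame of jig between -0.122 and 0.014 m and y of dowel_4_center in the frame of jig between -0.012 and 0.012 m and z of dowel_4_center in the frame of jig between 0.016 and 0.0245 m and height (world z) of dowel_3_center below 0.014 m) or (x of dowel_1_center in the frame of jig between -0.122 and 0.014 m and y of dowel_1_center in the frame of jig between -0.012 and 0.012 m and z of dowel_1_center in the frame of jig between 0.016 and 0.0245 m and angle between the y axis of each of dowel_1_center, dowel_3_center, dowel_4_center and the y axis of jig, either way round below 0.25 rad and x of dowel_3_center in the frame of jig between -0.122 and 0.014 m and y of dowel_3_center in the frame of jig between -0.012 and 0.012 m and z of dowel_3_center in the frame of jig between 0.016 and 0.0245 m and x of dowel_4_center in the frame of jig between -0.122 and 0.014 m and y of dowel_4_center in the frame of jig between -0.012 and 0.012 m and z of dowel_4_center in the frame of jig between 0.016 and 0.0245 m and height (world z) of dowel_2_center below 0.014 m) or (x of dowel_2_center in the frame of jig between -0.122 and 0.014 m and y of dowel_2_center in the frame of jig between -0.012 and 0.012 m and z of dowel_2_center in the frame of jig between 0.016 and 0.0245 m and angle between the y axis of each of dowel_2_center, dowel_3_center, dowel_4_center and the y axis of jig, either way round below 0.25 rad and x of dowel_3_center in the frame of jig between -0.122 and 0.014 m and y of dowel_3_center in the frame of jig between -0.012 and 0.012 m and z of dowel_3_center in the frame of jig between 0.016 and 0.0245 m and x of dowel_4_center in the frame of jig between -0.122 and 0.014 m and y of dowel_4_center in the frame of jig between -0.012 and 0.012 m and z of dowel_4_center in the frame of jig between 0.016 and 0.0245 m and height (world z) of dowel_1_center below 0.014 m))), for 0.2 s.
2. the row of three is pressed home and held: the pusher on its stop bolt (value of joint pusher above 0.0145 m and ((x of dowel_1_center in the frame of jig between -0.0175 and 0.0215 m and y of dowel_1_center in the frame of jig between -0.006 and 0.006 m and z of dowel_1_center in the frame of jig between 0.016 and 0.0245 m and angle between the y axis of each of dowel_1_center, dowel_2_center, dowel_3_center and the y axis of jig, either way round below 0.05 rad and x of dowel_2_center in the frame of jig between -0.0175 and 0.0215 m and y of dowel_2_center in the frame of jig between -0.006 and 0.006 m and z of dowel_2_center in the frame of jig between 0.016 and 0.0245 m and x of dowel_3_center in the frame of jig between -0.0175 and 0.0215 m and y of dowel_3_center in the frame of jig between -0.006 and 0.006 m and z of dowel_3_center in the frame of jig between 0.016 and 0.0245 m and height (world z) of dowel_4_center below 0.014 m and (contact force between the fingers and dowel_1 above 4 N or contact force between the fingers and dowel_2 above 4 N or contact force between the fingers and dowel_3 above 4 N)) or (x of dowel_1_center in the frame of jig between -0.0175 and 0.0215 m and y of dowel_1_center in the frame of jig between -0.006 and 0.006 m and z of dowel_1_center in the frame of jig between 0.016 and 0.0245 m and angle between the y axis of each of dowel_1_center, dowel_2_center, dowel_4_center and the y axis of jig, either way round below 0.05 rad and x of dowel_2_center in the frame of jig between -0.0175 and 0.0215 m and y of dowel_2_center in the frame of jig between -0.006 and 0.006 m and z of dowel_2_center in the frame of jig between 0.016 and 0.0245 m and x of dowel_4_center in the frame of jig between -0.0175 and 0.0215 m and y of dowel_4_center in the frame of jig between -0.006 and 0.006 m and z of dowel_4_center in the frame of jig between 0.016 and 0.0245 m and height (world z) of dowel_3_center below 0.014 m and (contact force between the fingers and dowel_1 above 4 N or contact force between the fingers and dowel_2 above 4 N or contact force between the fingers and dowel_4 above 4 N)) or (x of dowel_1_center in the frame of jig between -0.0175 and 0.0215 m and y of dowel_1_center in the frame of jig between -0.006 and 0.006 m and z of dowel_1_center in the frame of jig between 0.016 and 0.0245 m and angle between the y axis of each of dowel_1_center, dowel_3_center, dowel_4_center and the y axis of jig, either way round below 0.05 rad and x of dowel_3_center in the frame of jig between -0.0175 and 0.0215 m and y of dowel_3_center in the frame of jig between -0.006 and 0.006 m and z of dowel_3_center in the frame of jig between 0.016 and 0.0245 m and x of dowel_4_center in the frame of jig between -0.0175 and 0.0215 m and y of dowel_4_center in the frame of jig between -0.006 and 0.006 m and z of dowel_4_center in the frame of jig between 0.016 and 0.0245 m and height (world z) of dowel_2_center below 0.014 m and (contact force between the fingers and dowel_1 above 4 N or contact force between the fingers and dowel_3 above 4 N or contact force between the fingers and dowel_4 above 4 N)) or (x of dowel_2_center in the frame of jig between -0.0175 and 0.0215 m and y of dowel_2_center in the frame of jig between -0.006 and 0.006 m and z of dowel_2_center in the frame of jig between 0.016 and 0.0245 m and angle between the y axis of each of dowel_2_center, dowel_3_center, dowel_4_center and the y axis of jig, either way round below 0.05 rad and x of dowel_3_center in the frame of jig between -0.0175 and 0.0215 m and y of dowel_3_center in the frame of jig between -0.006 and 0.006 m and z of dowel_3_center in the frame of jig between 0.016 and 0.0245 m and x of dowel_4_center in the frame of jig between -0.0175 and 0.0215 m and y of dowel_4_center in the frame of jig between -0.006 and 0.006 m and z of dowel_4_center in the frame of jig between 0.016 and 0.0245 m and height (world z) of dowel_1_center below 0.014 m and (contact force between the fingers and dowel_2 above 4 N or contact force between the fingers and dowel_3 above 4 N or contact force between the fingers and dowel_4 above 4 N)))), for 0.3 s.
At the end, for the whole second after the job is handed in: Pusher pressed back at least 14.5 of 16 mm; three dowels flat on the bed, touching side by side, within 3.5 mm of their places under the bushes, 6 mm of the jig's middle line, 0.05 rad of its y axis; fingers pressing one with over 4 N; the fourth on the bench (all of step 2); the arm keeps its last pose, push and grip.
It fails at once if the pusher is rammed: pressed with more than 40 N (contact force between pusher and anything else above 40 N).
It also fails if it takes over 58 s, if anything falls off the work surface, if the arm or the gripper's body presses on something with over 40 N, if the wrist force passes 120 N, or if a joint passes its speed limit or range.

## Robot

A 6-joint arm with a two-finger parallel gripper is mounted at the origin on a cart in front of the work surface, level with it; the furniture and walls round the work are solid. World frame = base frame: x ahead of the robot, y to its left, z up, the work surface at z = 0. Lengths are in m, angles in rad, forces in N, time in s.
With the tool pointing down it reaches from about 0.35 to 0.85 m from the base axis. Payload 8.1 kg.
Tool frame: the origin (TCP) lies midway between the tips of the shut fingers; the grasp point (between the pads) lies 19 mm behind it; z points along the fingers, y is the line along which they close (so a half turn about z gives the same grasp; the last joint's range is limited). The gripper opens to 85 mm and grips with 20 to 120 N. Pads are 22 mm wide; open, the fingers measure 114 mm over their backs; the gripper's body (76 mm by 85 mm) begins 54 mm behind the grasp point. The pads swing forward as they close: fully open they stand 13 mm farther back than shut.
Start: joints at [-0.085, 0.13, 1.488, -0, 1.523, -0.085], TCP at [0.6, 0, 0.231] pointing down, gripper open.
Joint ranges: [-2.96, 2.96], [-0.89, 2.26], [0.02, 2.5], [-1.34, 4.48], [0, 2.73], [-2.66, 2.66]. Speed limits (rad/s): [2.39, 2.39, 2.79, 3.14, 3.14, 3.14].

## Interface

Orientations are given as [roll, pitch, yaw] about the fixed x, y, z axes, in that order (R = Rz(yaw) Ry(pitch) Rx(roll)).
In Python, from station import env gives the robot as it stands.
- The arm moves only by the tool step_arm, never from a script. Its argument "moves" is a list that holds one entry, the list of rows, each a list of 6 numbers: the shift along the tool's x, y, z in cm, then the turn, a rotation vector about the tool's x, y, z in rad. In form: [[[tx, ty, tz, ax, ay, az], ...]]. A call has 1 to 20 rows; each row is the pose to reach, as a shift and turn from the pose commanded when the call began, along the tool's axes at that moment; what a row does not reach only later rows make up. A row lasts 1/10 s, in which the tool goes at most 50 mm and 8.59 degrees, less where a joint would pass 70% of its speed; a pose out of reach is approached as far as the arm can. A call with a gripper value outside its range is refused whole. "fingers" is the gripper's target within -1 to 1 (shut at 1, half-way at 0, fully open at -1), set as the call begins (left out, the last holds). The fingers move at their own pace and stop on an object; "squeeze" is the grip in N (left out, the last holds). Time passes only in rows, so rows that repeat a pose let the fingers close. It gives the time, the measured TCP pose, the force, the opening and the grip force at its end, in the units of the state.
- env.state(): the state, without advancing time (a new reading comes with each control period).
- env.capture(name): name is "scene" or "side" or "wrist"; returns (picture, depth): 400x640x3 uint8, red, green, blue; 400x640 float32, m along the optical axis (not along the pixel's ray), 0 where there is no reading.
- env.calibration(name): a dict with "fov_y" (degrees; the focal length in pixels is half the picture's height over the tangent of half this angle, whatever the lens; pixels are square), "cx", "cy" (the principal point, pixels), "R" (3x3) and "t" (3): a world point X has camera coordinates R X + t. Camera axes: x right, y down, z forward; pixel columns grow to the right and rows downward; lengths in m; the calibration is good to about 2 mm. A picture is of the moment at which its call begins: read the wrist's pose just before it. calibration takes no time and is no camera call; for the wrist camera it gives the pose at the moment of the call.
- env.job_done(): hands the job in; it is judged then, once.
The state is a dict: "t": time; "joint_positions": joint angles; "qvel": joint speeds; "effort": joint torques, N m; "tool_pos": TCP position; "orientation": TCP orientation; "force": force on the tool from outside, world axes, zero at the start; "wrist_torque": the same for the moment, N m; "width": finger opening in m; "finger_force": force on a finger pad.
Only numpy, scipy, OpenCV 4.12 (cv2) and the standard library are available. Lean on these libraries where they do the work, as an engineer would, in place of code of your own. Each camera call takes 0.05 s, during which the arm holds its last target. There are 200 camera calls.

## Working session

There is one attempt and no reset: what is moved stays moved. The work goes in short steps, Python scripts to look and compute and a tool call to move; the robot and the scene stay as the last step left them, time stands still between calls to the robot, and variables do not carry over. Pictures are saved under pics/ and viewed, at most 10 in all, crops included, and the job is handed in when it is done.

Besides the shell and the picture viewer there is one more tool, called after ">>>" as name(argument=value, ...), one argument or row to a line, values as JSON. step_arm: Moves the arm, as the interface text tells. Its arguments: {"type":"object","properties":{"moves":{"type":"array"},"fingers":{"type":"number"},"squeeze":{"type":"number"}},"required":["moves"]}

```bash
ls; mkdir -p pics
cat > h.py <<'E'
import numpy as np, cv2
from station import env
def cap(n):
    c=env.calibration(n); p,d=env.capture(n); return c,p,d
def pts(c,d):
    f=200/np.tan(np.radians(c['fov_y'])/2); v,u=np.mgrid[0:400,0:640]
    X=np.stack([(u-c['cx'])/f*d,(v-c['cy'])/f*d,d],-1)
    return (X-np.array(c['t']))@np.array(c['R'])
def save(n,p,s=1.25): cv2.imwrite('pics/'+n+'.png',cv2.resize(p[:,:,::-1],None,fx=s,fy=s))
E
python3 - <<'E'
from h import *
for n in ['scene','side']:
    c,p,d=cap(n); np.savez(n+'.npz',p=p,d=d,c=c,allow_pickle=True); save(n+'0',p,1)
    print(n,c,(d>0).mean())
a=cv2.imread('pics/scene0.png');b=cv2.imread('pics/side0.png')
cv2.imwrite('pics/both.png',cv2.resize(np.vstack([a,b]),None,fx=.75,fy=.75))
print(env.state())
E
```

```text
pics
scene {'fov_y': 48.21209976699369, 'cx': 325.0462898767743, 'cy': 199.69486077897307, 'R': array([[ 0.47986542, -0.87725923,  0.01205918],
       [-0.50404176, -0.28691176, -0.81463093],
       [ 0.71810242,  0.38483488, -0.57985432]]), 't': array([-0.2414631 ,  0.27639919,  1.05572692])} 0.9961015625
side {'fov_y': 53.05116148249895, 'cx': 320.0681153365233, 'cy': 194.727014654208, 'R': array([[-0.92177805, -0.38768347,  0.00517271],
       [-0.21667171,  0.50401544, -0.83607524],
       [ 0.32152543, -0.77179658, -0.54859041]]), 't': array([0.42552583, 0.14844993, 1.05177648])} 0.99584375
{'t': 0.1, 'joint_positions': array([-8.53951286e-02,  1.31105261e-01,  1.48919627e+00,  8.41205278e-06,
        1.52300786e+00, -8.53801127e-02]), 'qvel': array([-0.00059322, -0.00167058, -0.00407403, -0.00087008, -0.00054909,
        0.00012371]), 'effort': array([ 1.52257860e-03, -5.70947063e+01, -5.01941299e+01, -1.80579236e-04,
        8.16394575e-03,  5.26326357e-05]), 'tool_pos': array([5.99490563e-01, 7.19510024e-05, 2.30323401e-01]), 'orientation': array([-3.13988289e+00, -1.54768183e-04,  1.57078077e+00]), 'force': array([ 0.14768608,  0.2434432 , -0.00919741]), 'wrist_torque': array([-0.0225919 , -0.01514346,  0.02291268]), 'finger_force': 0.0, 'width': 0.08575329258587087}
```

View pics/scene0.png

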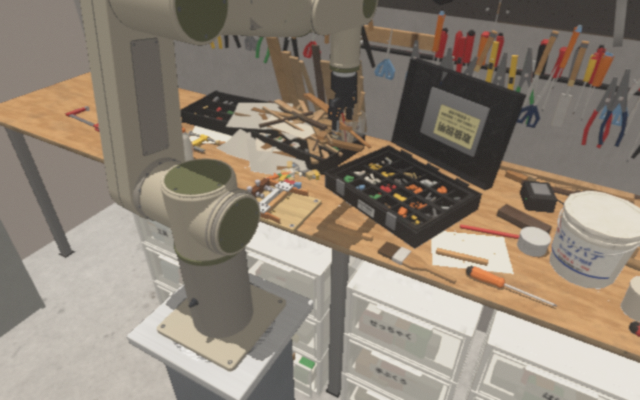

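View pics/side0.png

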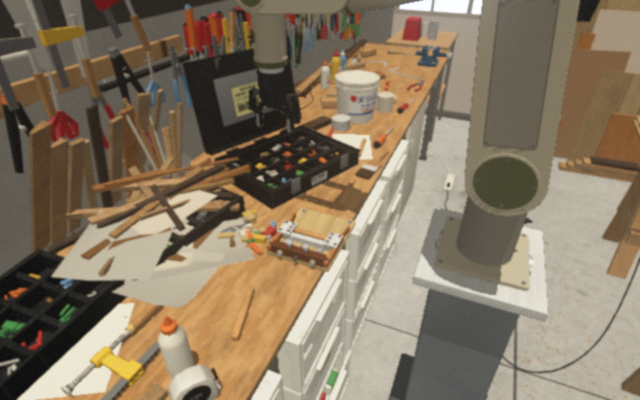

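The scene view shows the jig around (290,200), with loose dowels at (345,230) and (462,256) on a white sheet. The side view shows the jig around (305,235) and a dowel at (242,313).

Run:
```python
from h import *
for n,L in [('scene',[(318,200),(270,218),(300,220),(285,190),(265,185),(345,230),(368,237),(462,256),(437,250),(487,263),(388,250),(400,190)]),('side',[(242,313),(250,290),(236,336),(305,240),(270,250),(325,265),(320,220),(350,225),(365,168)])]:
    z=np.load(n+'.npz',allow_pickle=True); P=pts(z['c'].item(),z['d'])
    print(n)
    for u,v in L: print((u,v),P[v,u].round(3))
c,p,d=cap('wrist'); save('w0',p); print(c['R'],c['t'],c['fov_y'])
```

```text
scene
(318, 200) [0.507 0.028 0.015]
(270, 218) [0.351 0.105 0.018]
(300, 220) [0.391 0.024 0.014]
(285, 190) [0.48  0.134 0.033]
(265, 185) [0.475 0.209 0.031]
(345, 230) [ 0.416 -0.114  0.014]
(368, 237) [ 0.422 -0.185  0.012]
(462, 256) [ 0.47  -0.442  0.016]
(437, 250) [ 0.46  -0.375  0.016]
(487, 263) [ 0.481 -0.507  0.012]
(388, 250) [ 0.393 -0.257  0.017]
(400, 190) [ 0.655 -0.19   0.039]
side
(242, 313) [0.461 0.432 0.016]
(250, 290) [0.48  0.369 0.016]
(236, 336) [0.441 0.487 0.015]
(305, 240) [0.433 0.169 0.026]
(270, 250) [0.505 0.229 0.015]
(325, 265) [0.351 0.233 0.023]
(320, 220) [0.437 0.059 0.014]
(350, 225) [0.351 0.048 0.015]
(365, 168) [ 0.411 -0.283  0.012]
[[ 9.99998072e-01  8.47622175e-04 -1.77123032e-03]
 [ 1.37459033e-03 -9.46330602e-01  3.23197313e-01]
 [-1.40222025e-03 -3.23199124e-01 -9.46329942e-01]] [-0.5989938  -0.04285983  0.38082208] 71.50856646466742
```

View pics/w0.png

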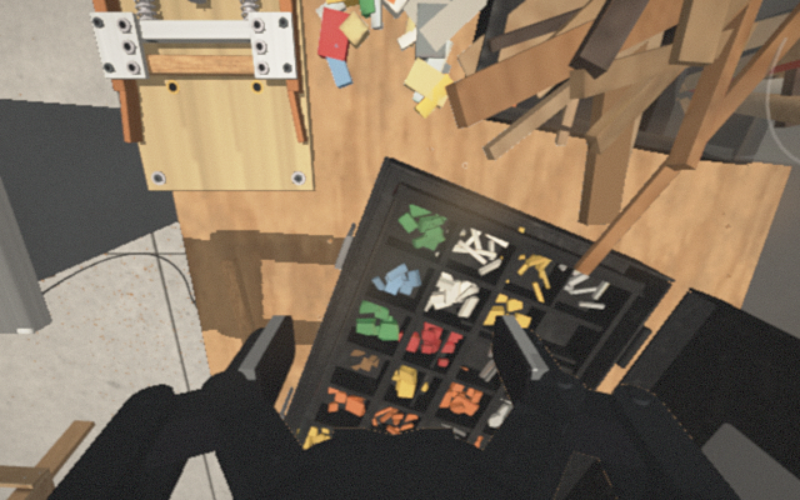

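The wrist view shows the jig at upper left: bed front edge at row ~188 from (145,188) to (313,188), pusher side up (world +y), and one dowel under the plates at (200,63). A wooden end is visible at (290,395).

Run:
```python
from h import *
c,p,d=cap('wrist'); P=pts(c,d); np.savez('w0.npz',p=p,P=P)
z=np.load('scene.npz',allow_pickle=True)['p']; s=np.load('side.npz',allow_pickle=True)['p']
a=cv2.resize(z[205:305,310:510,::-1],None,fx=4,fy=3); b=cv2.resize(s[140:240,300:500,::-1],None,fx=4,fy=3)
cv2.imwrite('pics/crop1.png',np.vstack([a,b]))
# bed: height 8..17mm, x 0.3-0.6, y>-.05
m=(abs(P[...,2]-.012)<.006)&(P[...,0]>.3)&(P[...,0]<.6)&(P[...,1]>-.05)&(P[...,1]<.25)
n,l,st,_=cv2.connectedComponentsWithStats(m.astype(np.uint8)); 
for i in np.argsort(-st[1:,4])[:3]+1:
    Q=P[l==i]; r=cv2.minAreaRect((Q[:,:2]*1000).astype(np.float32)); print(st[i],r,cv2.boxPoints(r),np.median(Q[:,2]))
for u,v in [(116,151),(250,151),(184,120),(195,150),(180,22),(160,51),(200,51),(180,46),(180,56)]: print(u,v,P[v,u].round(4),p[v,u])
```

```text
[  106     0   146   153 12166] ((430.17669677734375, 107.07052612304688), (170.1759033203125, 172.48394775390625), 89.69766235351562) [[343.48694   22.438843]
 [515.9685    21.528687]
 [516.86646  191.70221 ]
 [344.3849   192.61237 ]] 0.012268629712978972
[ 120    0   75   16 1085] ((423.5643005371094, 183.0913543701172), (15.362494468688965, 80.75126647949219), 89.92291259765625) [[383.17834 175.46443]
 [463.92957 175.35579]
 [463.95026 190.71828]
 [383.19904 190.82692]] 0.012200304999922706
[114  33  88  11 879] ((418.8046875, 152.6639862060547), (100.25997924804688, 9.994596481323242), 0.019452456384897232) [[368.673   157.64427]
 [368.67642 147.64967]
 [468.93637 147.6837 ]
 [468.93295 157.6783 ]] 0.01229336665503201
116 151 [ 0.111  -0.03   -0.3092] [75 70 72]
250 151 [0.5153 0.0233 0.0113] [163 138 101]
184 120 [0.4355 0.0622 0.0122] [223 198 146]
195 150 [0.4435 0.0244 0.0108] [229 204 152]
180 22 [0.4548 0.1648 0.0304] [229 227 219]
160 51 [0.427  0.1373 0.0277] [220 173 123]
200 51 [0.4722 0.1371 0.0292] [229 184 130]
180 46 [0.4509 0.142  0.0296] [219 169 121]
180 56 [0.4484 0.1324 0.0274] [219 172 120]
```

View pics/crop1.png

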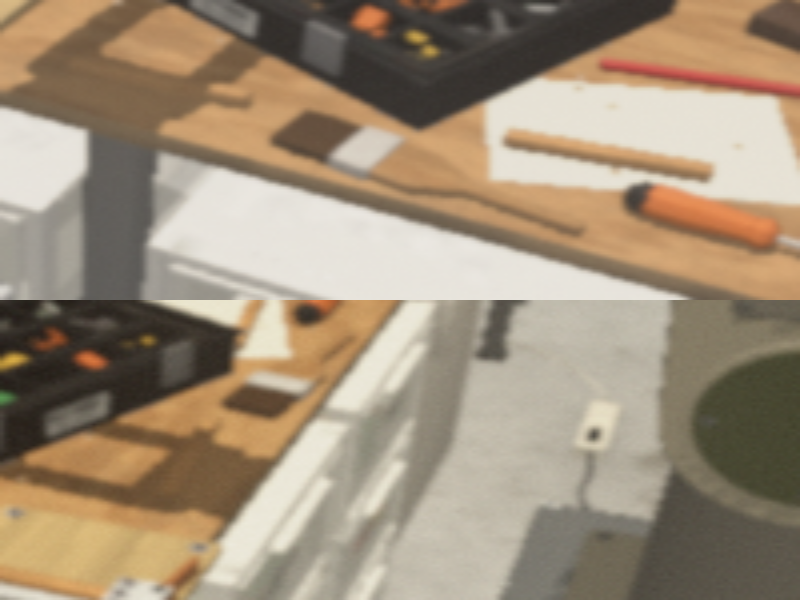

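The crop shows the third loose dowel half hidden in the arm's shadow (top crop, right end about (240,97)), a brush, and the paper dowel at (505–710,135–170). I'll fit the loose dowels from depth.

```bash
cat >> h.py <<'E'
def dowels(p,P,xr,yr,zlo=.010,zhi=.021,amin=20):
    m=(P[...,2]>zlo)&(P[...,2]<zhi)&(P[...,0]>xr[0])&(P[...,0]<xr[1])&(P[...,1]>yr[0])&(P[...,1]<yr[1])
    n,l,st,_=cv2.connectedComponentsWithStats(m.astype(np.uint8),connectivity=8)
    for i in range(1,n):
        if st[i,4]<amin: continue
        Q=P[l==i]; mm,dd=cv2.PCACompute((Q[:,:2]).astype(np.float64),None)
        r=cv2.minAreaRect((Q[:,:2]*1000).astype(np.float32)); a=(Q[:,:2]-mm)@dd.T
        o=mm[0]+((np.percentile(a,1,axis=0)+np.percentile(a,99,axis=0))/2)@dd
        print(st[i],'c',o.round(4),'dir',dd[0].round(3),'ext',np.ptp(a,axis=0).round(3),'z',np.median(Q[:,2]).round(4),'rgb',np.median(p[l==i],axis=0))
E
python3 - <<'E'
from h import *
for n in ['scene','side']:
    z=np.load(n+'.npz',allow_pickle=True); P=pts(z['c'].item(),z['d']); print(n)
    for y in [(-.55,-.33),(-.25,-.01),(.3,.55)]: print(y); dowels(z['p'],P,(.35,.6),y)
E
```

```text
scene
(-0.55, -0.33)
[424 223  29  20  74] c [ 0.5389 -0.354 ] dir [ 0.926 -0.378] ext [0.125 0.006] z 0.0156 rgb [60. 56. 51.]
[436 247  53  17 286] c [ 0.475  -0.4408] dir [-0.151  0.989] ext [0.138 0.021] z 0.0165 rgb [208. 162. 114.]
[410 255  47  27 266] c [ 0.3848 -0.3895] dir [0.154 0.988] ext [0.126 0.049] z 0.0129 rgb [189. 146. 102.]
[466 270  33  16 103] c [ 0.4129 -0.5073] dir [0.044 0.999] ext [0.085 0.012] z 0.0177 rgb [176. 106.  65.]
(-0.25, -0.01)
[338 193  59  41 172] c [ 0.5225 -0.1316] dir [0.372 0.928] ext [0.253 0.009] z 0.0154 rgb [60. 56. 51.]
[327 223  46  17 229] c [ 0.4197 -0.1271] dir [-0.095  0.995] ext [0.139 0.021] z 0.0164 rgb [132. 104.  76.]
[378 241  13  13  65] c [ 0.4051 -0.242 ] dir [ 0.999 -0.035] ext [0.052 0.017] z 0.0126 rgb [103.  82.  64.]
(0.3, 0.55)
side
(-0.55, -0.33)
[374 136  12  11  31] c [ 0.4155 -0.5017] dir [0.204 0.979] ext [0.09  0.025] z 0.0174 rgb [103.  72.  49.]
[359 138   8  17  57] c [ 0.4722 -0.438 ] dir [-0.177  0.984] ext [0.133 0.016] z 0.0171 rgb [204. 164. 117.]
[368 150  21  15  79] c [ 0.3833 -0.3884] dir [0.177 0.984] ext [0.121 0.043] z 0.0125 rgb [185. 138.  86.]
(-0.25, -0.01)
[290 168  56  31 154] c [ 0.521  -0.1279] dir [0.374 0.928] ext [0.254 0.007] z 0.015 rgb [54. 47. 38.]
[357 171  15   6  47] c [ 0.4023 -0.2403] dir [ 1.    -0.002] ext [0.049 0.019] z 0.0124 rgb [93. 70. 49.]
[340 179  15  24 129] c [ 0.4181 -0.1225] dir [-0.098  0.995] ext [0.143 0.017] z 0.0165 rgb [120.  91.  59.]
(0.3, 0.55)
[231 286  24  53 401] c [0.4634 0.4239] dir [-0.287  0.958] ext [0.141 0.017] z 0.0158 rgb [206. 154.  94.]
```

Both views agree: A is at (0.418,-0.125), B at (0.463,0.424) and C at (0.473,-0.439). All have length ≈0.14 and top z ≈16 mm. I'll go above A first.

>>> step_arm(
  moves=[
    [[-12.5, -18.1, 10, 0, 0, -0.097], [-12.5, -18.1, 13, 0, 0, -0.097], [-12.5, -18.1, 13, 0, 0, -0.097], [-12.5, -18.1, 13, 0, 0, -0.097], [-12.5, -18.1, 13, 0, 0, -0.097], [-12.5, -18.1, 13, 0, 0, -0.097], [-12.5, -18.1, 13, 0, 0, -0.097], [-12.5, -18.1, 13, 0, 0, -0.097]],
  ],
  fingers=-1,
  squeeze=40,
)

```text
t: 1.0
tool_pos: [0.4204, -0.1252, 0.1026]
orientation: [3.139, 0.001, 1.667]
force: [-0.1, 0.5, 0.4]
width: 0.0854
finger_force: 0.0
```

```bash
cat >> h.py <<'E'
from scipy.spatial.transform import Rotation as Ro
def tool(s): return np.array(s['tool_pos']),Ro.from_euler('xyz',s['orientation']).as_matrix()
def rel(s,w,yv=None):
    p,R=tool(s); print('shift cm',(R.T@(np.array(w)-p)*100).round(2))
E
python3 - <<'E'
from h import *
s=env.state(); print(s['t'],s['tool_pos'],s['orientation'])
c,p,d=cap('wrist');P=pts(c,d); save('w1',p)
dowels(p,P,(.36,.48),(-.25,0),amin=100)
rel(s,[.418,-.125,.005])
E
```

```text
1.0 [ 0.42044731 -0.12517182  0.10259776] [3.13926167e+00 8.65248729e-04 1.66749770e+00]
[ 305  118   19  151 2689] c [ 0.42   -0.1227] dir [-0.097  0.995] ext [0.139 0.016] z 0.0159 rgb [180. 140.  99.]
[263 292  54  23 784] c [ 0.4061 -0.2401] dir [ 0.999 -0.052] ext [0.053 0.023] z 0.0113 rgb [58. 46. 36.]
shift cm [ 0.05 -0.26  9.76]
```

View pics/w1.png

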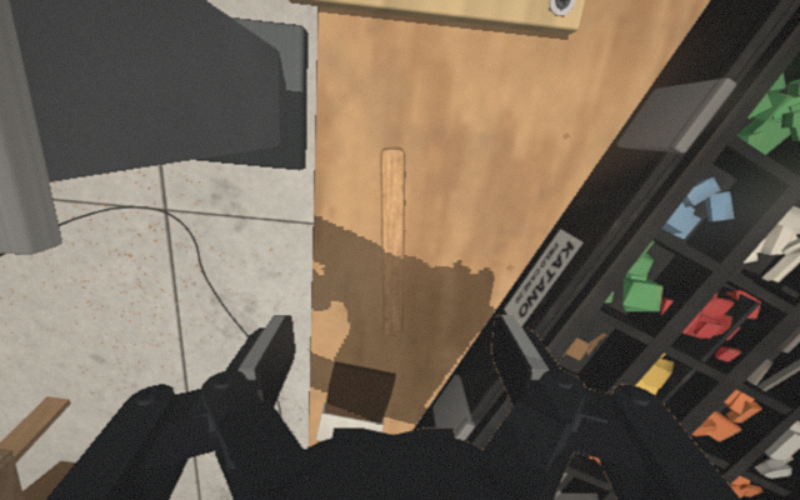

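The dowel lies midway between the fingers (393,150–330) with the toolbox clear to the right. Descend and grip.

>>> step_arm(
  moves=[
    [[0.2, 0, 4.5, 0, 0, 0], [0.2, 0, 8, 0, 0, 0], [0.2, 0, 9.5, 0, 0, 0], [0.2, 0, 9.8, 0, 0, 0], [0.2, 0, 9.8, 0, 0, 0], [0.2, 0, 9.8, 0, 0, 0]],
  ],
)

```text
t: 1.65
tool_pos: [0.4207, -0.1233, 0.005]
orientation: [3.139, 0.001, 1.669]
force: [0.4, -0.3, 0.1]
width: 0.0853
finger_force: 0.0
```

>>> step_arm(
  moves=[
    [[0, 0, 0, 0, 0, 0], [0, 0, 0, 0, 0, 0], [0, 0, 0, 0, 0, 0], [0, 0, 0, 0, 0, 0], [0, 0, 0, 0, 0, 0], [0, 0, 0, 0, 0, 0], [0, 0, 0, 0, 0, 0], [0, 0, 0, 0, 0, 0], [0, 0, 0, 0, 0, 0], [0, 0, 0, 0, 0, 0]],
  ],
  fingers=1,
  squeeze=40,
)

```text
t: 2.65
tool_pos: [0.4191, -0.1231, 0.0036]
orientation: [3.141, 0.0, 1.668]
force: [-0.8, 0.4, 5.4]
width: 0.0151
finger_force: 40.0
```

>>> step_arm(
  moves=[
    [[0, 0, -4, 0, 0, 0], [0, 0, -8, 0, 0, 0.1], [4, 1, -9.6, 0, 0, 0.25], [8, 1.5, -9.6, 0, 0, 0.4], [12, 2, -9.6, 0, 0, 0.55], [16, 2.5, -9.6, 0, 0, 0.7], [20.6, 3.1, -9.6, 0, 0, 0.84], [20.6, 3.1, -9.6, 0, 0, 0.98], [20.6, 3.1, -9.6, 0, 0, 1.12], [20.6, 3.1, -9.6, 0, 0, 1.26], [20.6, 3.1, -9.6, 0, 0, 1.4], [20.6, 3.1, -9.6, 0, 0, 1.54], [20.6, 3.1, -9.6, 0, 0, 1.673], [20.6, 3.1, -9.6, 0, 0, 1.673], [20.6, 3.1, -9.6, 0, 0, 1.673], [20.6, 3.1, -9.6, 0, 0, 1.673]],
  ],
)

```text
t: 4.25
tool_pos: [0.4296, 0.085, 0.0991]
orientation: [3.142, 0.0, -0.002]
force: [-0.2, -1.2, -0.6]
width: 0.0146
finger_force: 39.3
```

Run:
```python
from h import *
s=env.state(); print(s['t'],s['tool_pos'],s['orientation'],s['width'])
c,p,d=cap('wrist');P=pts(c,d); save('w2',p); np.savez('w2.npz',p=p,P=P)
dowels(p,P,(.3,.55),(-.05,.2),zlo=.095,zhi=.13,amin=100)
print('bed');dowels(p,P,(.3,.55),(-.05,.3),zlo=.006,zhi=.018,amin=200)
print('cheek/dowel/plates');dowels(p,P,(.3,.55),(-.05,.3),zlo=.023,zhi=.045,amin=100)
```

```text
4.25 [0.42955372 0.08501787 0.0990864 ] [ 3.14157825e+00  3.70855194e-04 -1.88402390e-03] 0.014613963817224091
[ 270  133   90  214 7676] c [0.4364 0.0846] dir [ 1.    -0.001] ext [0.128 0.042] z 0.1115 rgb [108.  86.  63.]
bed
[  92   49   43   45 1203] c [0.5385 0.237 ] dir [ 0.803 -0.596] ext [0.038 0.019] z 0.015 rgb [177. 104.  66.]
[156  48  44  32 289] c [0.54   0.1857] dir [0.507 0.862] ext [0.029 0.019] z 0.0162 rgb [163. 153. 141.]
[  126    99   269   186 15661] c [0.4464 0.0808] dir [0.91  0.416] ext [0.242 0.191] z 0.0123 rgb [114.  98.  74.]
[152 118  40  29 955] c [0.4906 0.1987] dir [0.01 1.  ] ext [0.026 0.022] z 0.0122 rgb [169. 144. 106.]
[ 226  153   21  110 1240] c [0.4218 0.1531] dir [ 1.    -0.003] ext [0.105 0.01 ] z 0.0123 rgb [109.  95.  81.]
[ 160  163   55   86 3044] c [0.4258 0.1947] dir [1.    0.009] ext [0.081 0.035] z 0.0123 rgb [171. 147. 108.]
[178 262  33  17 471] c [0.3627 0.198 ] dir [0.059 0.998] ext [0.029 0.017] z 0.0125 rgb [172. 148. 109.]
cheek/dowel/plates
[478  40  29  13 182] c [ 0.5474 -0.0316] dir [0.362 0.932] ext [0.015 0.001] z 0.0382 rgb [65. 62. 59.]
[   0   45   68   61 2564] c [0.5364 0.2869] dir [-0.694  0.72 ] ext [0.051 0.032] z 0.0306 rgb [153. 146. 131.]
[  106   101   228   196 19492] c [0.4365 0.1738] dir [ 0.974 -0.227] ext [0.199 0.158] z 0.0337 rgb [151. 113.  89.]
```

View pics/w2.png

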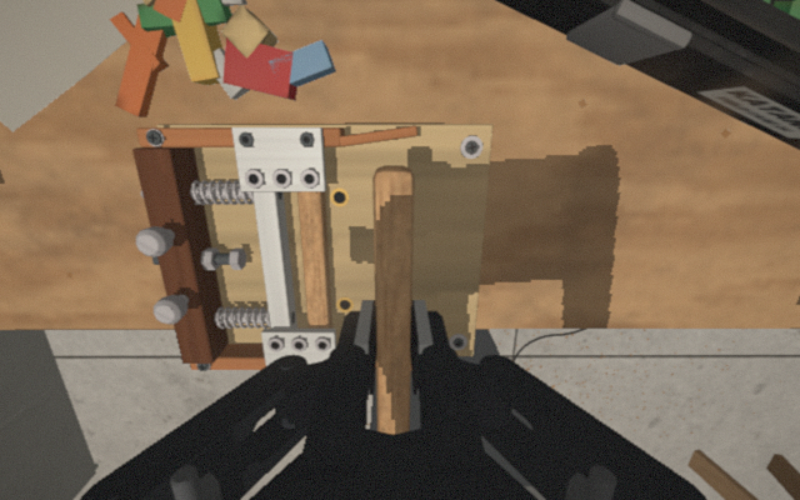

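The dowel is held at (393,170–430) over the bed. Dowel 1 at (312,190–325) stands about 10 mm in front of the bar (270,260). I'll check the jig's middle line from the plates' inner edges.

Run:
```python
from h import *
for n in ['w2','w0']:
    z=np.load(n+'.npz'); P=z['P']
    for lo,hi in [(.13,.145),(.145,.165)]:
        m=(P[...,2]>.036)&(P[...,2]<.046)&(P[...,1]>lo)&(P[...,1]<hi)&(P[...,0]>.3)&(P[...,0]<.56)
        x=P[m][:,0]; a=x[x<.43]; b=x[x>.43]
        if len(a) and len(b): print(n,lo,a.min(),a.max(),b.min(),b.max(),(a.max()+b.min())/2)
    m=(P[...,2]>.036)&(P[...,2]<.046)&(abs(abs(P[...,0]-.43)-.06)<.01)
    for sgn in (-1,1):
        y=P[m&((P[...,0]-.43)*sgn>0)][:,1]; print('plate y',np.percentile(y,[1,99]).round(4))
    m=(P[...,2]>.025)&(P[...,2]<.034)&(P[...,1]>.1)&(P[...,1]<.123)&(P[...,0]>.3)&(P[...,0]<.56)
    x=P[m][:,0]; a=x[x<.43]; b=x[x>.43]; 
    if len(a) and len(b):print('cheek',np.percentile(a,99),np.percentile(b,1))
```

```text
w2 0.13 0.3569948762365445 0.38211753590930975 0.47803238612867144 0.513105164650497 0.43007496101899056
w2 0.145 0.36099058839735154 0.38235631680854854 0.47806978376981696 0.5131259429794054 0.4302130502891828
plate y [0.1261 0.2317]
plate y [0.1254 0.2315]
w0 0.13 0.3455757914962966 0.3829187836804237 0.4778078089185135 0.5140265051936751 0.43036329629946857
w0 0.145 0.345560517721948 0.3829053533069644 0.47754896372727035 0.5138734306761173 0.43022715851711735
plate y [0.125  0.1739]
plate y [-0.2949  0.1739]
cheek 0.35755449010480617 0.5031668643609307
```

>>> step_arm(
  moves=[
    [[0, 0, 4, 0, 0, 0], [0, 0, 6.5, 0, 0, 0], [0, 0, 7.6, 0, 0, 0], [0, 0, 8, 0, 0, 0], [0, 0, 8.25, 0, 0, 0], [0, 0, 8.25, 0, 0, 0], [0, 0, 8.25, 0, 0, 0]],
  ],
)

```text
t: 5.0
tool_pos: [0.4308, 0.0851, 0.018]
orientation: [-3.141, -0.002, -0.005]
force: [0.3, 0.9, 0.2]
width: 0.0151
finger_force: 39.3
```

>>> step_arm(
  moves=[
    [[0, 0, 0, 0, 0, 0], [0, 0, 0, 0, 0, 0], [0, 0, 0, 0, 0, 0], [0, 0, 0, 0, 0, 0], [0, 0, 0, 0, 0, 0]],
  ],
  fingers=0,
)

```text
t: 5.5
tool_pos: [0.4297, 0.085, 0.0168]
orientation: [3.142, -0.0, -0.005]
force: [-0.2, -0.0, -0.2]
width: 0.0429
finger_force: 0.0
```

>>> step_arm(
  moves=[
    [[0, 0, -3, 0, 0, 0], [0, 0, -7, 0, 0, 0], [0, 0, -10, 0, 0, 0], [0, 0, -10, 0, 0, 0]],
  ],
)

```text
t: 5.9
tool_pos: [0.4332, 0.0853, 0.1219]
orientation: [-3.141, -0.009, -0.005]
force: [1.6, -0.1, 0.0]
width: 0.0428
finger_force: 0.0
```

Run:
```python
from h import *
s=env.state(); print(s['t'],s['tool_pos'],s['orientation'],s['joint_positions'])
c,p,d=cap('wrist');P=pts(c,d); save('w3',p)
dowels(p,P,(.3,.55),(.05,.115),zlo=.023,zhi=.034,amin=100)
d_=-(-.287)
# grasp of B: tool y along (.958,.287): az from here
rel(s,[.4634,.424,.12])
```

```text
5.9 [0.4331506  0.08533593 0.12188835] [-3.14087004 -0.00853296 -0.00517999] [ 7.82776961e-02 -2.40945663e-01  2.04884369e+00  9.06314185e-06
  1.32513113e+00  1.65424876e+00]
[277 107  55  15 438] c [0.5093 0.0931] dir [-0.12   0.993] ext [0.045 0.01 ] z 0.0311 rgb [162. 109.  74.]
[ 306  125   19  145 2508] c [0.4311 0.0845] dir [ 1.    -0.003] ext [0.138 0.016] z 0.0278 rgb [166. 129.  91.]
[285 272  45  14 427] c [0.3508 0.0927] dir [0.129 0.992] ext [0.045 0.01 ] z 0.0302 rgb [117.  82.  57.]
shift cm [  2.85 -33.88   0.24]
```

>>> step_arm(
  moves=[
    [[0.5, -4, 0, 0, 0, -0.14], [1, -8, 0, 0, 0, -0.28], [1.5, -12, 0, 0, 0, -0.42], [2, -16, 0, 0, 0, -0.56], [2.5, -20, 0, 0, 0, -0.7], [3, -24, 0, 0, 0, -0.84], [3.3, -28, 0, 0, 0, -0.98], [3.3, -32, 0, 0, 0, -1.12], [3.3, -33.9, 0, 0, 0, -1.26], [3.3, -33.9, 0, 0, 0, -1.4], [3.3, -33.9, 1.6, 0, 0, -1.54], [3.3, -33.9, 1.6, 0, 0, -1.68], [3.3, -33.9, 1.6, 0, 0, -1.82], [3.3, -33.9, 1.6, 0, 0, -1.867], [3.3, -33.9, 1.6, 0, 0, -1.867], [3.3, -33.9, 1.6, 0, 0, -1.867], [3.3, -33.9, 1.6, 0, 0, -1.867], [3.3, -33.9, 1.6, 0, 0, -1.867]],
  ],
)

```text
t: 7.75
tool_pos: [0.4644, 0.4238, 0.1005]
orientation: [-3.141, 0.0, 1.861]
force: [-0.2, 0.0, 0.2]
width: 0.0424
finger_force: 0.0
```

Run:
```python
from h import *
s=env.state(); print(s['t'],s['tool_pos'],s['orientation'])
c,p,d=cap('wrist');P=pts(c,d); save('w4',p)
dowels(p,P,(.38,.56),(.3,.54),zlo=.008,amin=150)
rel(s,[.4634,.424,.0045])
```

```text
7.75 [0.46439595 0.42377594 0.10053994] [-3.14131402e+00  1.24931768e-04  1.86100517e+00]
[ 306  121   20  151 2722] c [0.4652 0.4249] dir [-0.291  0.957] ext [0.139 0.016] z 0.0159 rgb [149. 115.  82.]
shift cm [ 0.05 -0.09  9.6 ]
```

>>> step_arm(
  moves=[
    [[0.1, 0.1, 4.5, 0, 0, 0], [0.1, 0.1, 8, 0, 0, 0], [0.1, 0.1, 9.3, 0, 0, 0], [0.1, 0.1, 9.65, 0, 0, 0], [0.1, 0.1, 9.65, 0, 0, 0], [0.1, 0.1, 9.65, 0, 0, 0]],
  ],
)

```text
t: 8.4
tool_pos: [0.4666, 0.4263, 0.0067]
orientation: [3.138, -0.001, 1.862]
force: [-0.2, -0.5, -0.5]
width: 0.0423
finger_force: 0.0
```

>>> step_arm(
  moves=[
    [[0, 0, 0, 0, 0, 0], [0, 0, 0, 0, 0, 0], [0, 0, 0, 0, 0, 0], [0, 0, 0, 0, 0, 0], [0, 0, 0, 0, 0, 0], [0, 0, 0, 0, 0, 0], [0, 0, 0, 0, 0, 0]],
  ],
  fingers=1,
)

```text
t: 9.1
tool_pos: [0.4663, 0.426, 0.0062]
orientation: [3.139, -0.001, 1.862]
force: [0.0, 0.4, 5.6]
width: 0.0149
finger_force: 39.9
```

>>> step_arm(
  moves=[
    [[0, 0, -4, 0, 0, 0], [0, 0, -8, 0, 0, 0.1], [-3, -1.2, -11.4, 0, 0, 0.24], [-6.5, -2.6, -11.4, 0, 0, 0.38], [-10, -4, -11.4, 0, 0, 0.52], [-13.5, -5.4, -11.4, 0, 0, 0.66], [-17, -6.8, -11.4, 0, 0, 0.8], [-20.5, -8.2, -11.4, 0, 0, 0.94], [-24, -9.6, -11.4, 0, 0, 1.08], [-27.5, -11, -11.4, 0, 0, 1.22], [-31, -12.5, -11.4, 0, 0, 1.36], [-34, -13.7, -11.4, 0, 0, 1.5], [-36.4, -14.66, -11.4, 0, 0, 1.64], [-36.4, -14.66, -11.4, 0, 0, 1.78], [-36.4, -14.66, -9.4, 0, 0, 1.867], [-36.4, -14.66, -9.4, 0, 0, 1.867], [-36.4, -14.66, -9.4, 0, 0, 1.867], [-36.4, -14.66, -9.4, 0, 0, 1.867], [-36.4, -14.66, -9.4, 0, 0, 1.867]],
  ],
)

```text
t: 11.0
tool_pos: [0.4297, 0.0345, 0.0991]
orientation: [3.142, -0.001, -0.003]
force: [0.7, 0.6, -0.3]
width: 0.0152
finger_force: 39.3
```

Run:
```python
from h import *
s=env.state(); print(s['t'],s['tool_pos'],s['orientation'],s['width'],s['finger_force'])
c,p,d=cap('wrist');P=pts(c,d); save('w5',p)
dowels(p,P,(.3,.55),(-.02,.1),zlo=.095,zhi=.13,amin=100)
dowels(p,P,(.3,.55),(.05,.115),zlo=.023,zhi=.034,amin=100)
rel(s,[.43,.035,.0195])
```

```text
11.0 [0.42967231 0.03453585 0.09912   ] [ 3.14151830e+00 -1.16662736e-03 -3.40900876e-03] 0.015179142419541915 39.26569640636444
[ 271  135   89  212 7495] c [0.4346 0.0341] dir [ 1.    -0.003] ext [0.13  0.042] z 0.1091 rgb [104.  83.  61.]
[202 101  64  17 565] c [0.5095 0.0928] dir [-0.118  0.993] ext [0.045 0.01 ] z 0.031 rgb [163. 109.  73.]
[ 238  121   31  159 3059] c [0.4311 0.0843] dir [ 1.    -0.003] ext [0.139 0.017] z 0.0278 rgb [173. 134.  94.]
[227 282  37   9 125] c [0.3539 0.0987] dir [0.135 0.991] ext [0.033 0.003] z 0.0257 rgb [83. 59. 42.]
shift cm [ 0.02 -0.05  7.96]
```

>>> step_arm(
  moves=[
    [[0, -0.05, 4, 0, 0, 0], [0, -0.05, 6.5, 0, 0, 0], [0, -0.05, 7.5, 0, 0, 0], [0, -0.05, 7.9, 0, 0, 0], [0, -0.05, 8.1, 0, 0, 0], [0, -0.05, 8.1, 0, 0, 0], [0, -0.05, 8.1, 0, 0, 0]],
  ],
)

```text
t: 11.75
tool_pos: [0.4304, 0.0348, 0.0186]
orientation: [3.141, -0.002, -0.005]
force: [0.4, -0.4, -0.2]
width: 0.0147
finger_force: 39.3
```

>>> step_arm(
  moves=[
    [[0, 0, 0, 0, 0, 0], [0, 0, 0, 0, 0, 0], [0, 0, 0, 0, 0, 0], [0, 0, 0, 0, 0, 0]],
  ],
  fingers=0.3,
)

```text
t: 12.15
tool_pos: [0.4292, 0.0349, 0.0174]
orientation: [-3.142, -0.0, -0.005]
force: [0.5, 0.3, -0.6]
width: 0.03
finger_force: 0.0
```

>>> step_arm(
  moves=[
    [[0, 0, -2, 0, 0, 0], [0, 0, -5, 0, 0, 0], [0, 2, -8, 0, 0, -0.14], [0, 4, -8, 0, 0, -0.28], [0, 5, -8, 0, 0, -0.42], [0, 5.5, -8, 0, 0, -0.56], [0, 5.5, -8, 0, 0, -0.7], [0, 5.5, -8, 0, 0, -0.84], [0, 5.5, -8, 0, 0, -0.98], [0, 5.5, -8, 0, 0, -1.12], [0, 5.5, -8, 0, 0, -1.26], [0, 5.5, -8, 0, 0, -1.4], [0, 5.5, -8, 0, 0, -1.54], [0, 5.5, -8, 0, 0, -1.57], [0, 5.5, -8, 0, 0, -1.57], [0, 5.5, -8, 0, 0, -1.57]],
  ],
  fingers=-0.2,
)

```text
t: 13.75
tool_pos: [0.4288, -0.0201, 0.0972]
orientation: [-3.141, -0.0, 1.563]
force: [0.9, -0.8, -1.0]
width: 0.0511
finger_force: 0.0
```

Run:
```python
from h import *
s=env.state(); print(s['t'],s['tool_pos'],s['orientation'],s['width'],s['force'])
c,p,d=cap('wrist');P=pts(c,d); save('w6',p)
dowels(p,P,(.3,.55),(-.02,.18),zlo=.023,zhi=.034,amin=100)
```

```text
13.75 [ 0.42880311 -0.02012947  0.0972352 ] [-3.14146816e+00 -2.49356924e-05  1.56344540e+00] 0.051093767594946826 [ 0.86170888 -0.77371411 -0.95568259]
[ 183    0   40   93 1338] c [0.3524 0.0986] dir [0.083 0.997] ext [0.057 0.025] z 0.0307 rgb [165. 111.  75.]
[ 422    0   23   91 1307] c [0.5091 0.0982] dir [-0.077  0.997] ext [0.056 0.012] z 0.0306 rgb [167. 113.  76.]
[ 216   58  199   25 4844] c [0.4299 0.0846] dir [ 1.    -0.005] ext [0.14  0.016] z 0.0278 rgb [195. 150. 106.]
[ 222  131  183   22 3845] c [0.4284 0.0347] dir [ 1.    -0.001] ext [0.14  0.016] z 0.0279 rgb [198. 153. 109.]
```

View pics/w6.png

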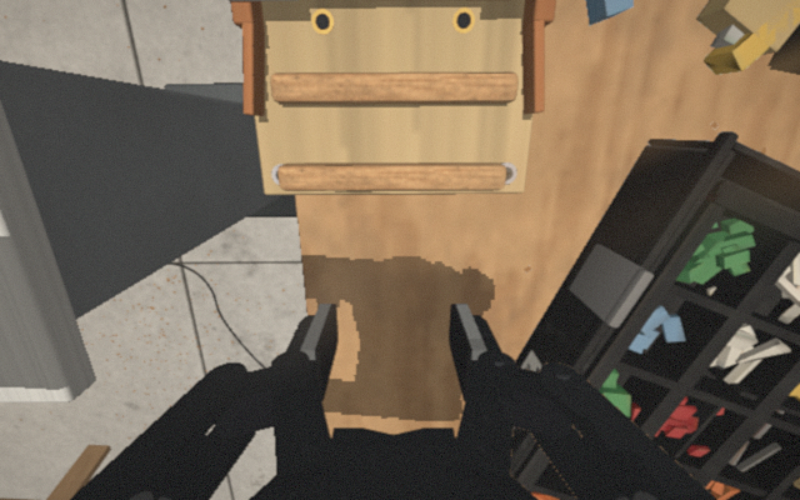

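Both loose dowels lie flat along the bed (rows 87 and 177) and the fingers, 51 mm apart, stand in front of them. Lower and slide the row.

>>> step_arm(
  moves=[
    [[0, 0.1, 4, 0, 0, 0], [0, 0.1, 7, 0, 0, 0], [0, 0.1, 8.2, 0, 0, 0], [0, 0.1, 8.2, 0, 0, 0], [0, 0.1, 8.2, 0, 0, 0], [2, 0.1, 8.2, 0, 0, 0], [3, 0.1, 8.2, 0, 0, 0], [3.6, 0.1, 8.2, 0, 0, 0], [4.1, 0.1, 8.2, 0, 0, 0], [4.6, 0.1, 8.2, 0, 0, 0], [4.6, 0.1, 8.2, 0, 0, 0]],
  ],
)

```text
t: 14.9
tool_pos: [0.4302, 0.0262, 0.0155]
orientation: [3.141, -0.0, 1.565]
force: [-1.4, 0.1, -0.6]
width: 0.0516
finger_force: 0.0
```

>>> step_arm(
  moves=[
    [[0.5, 0, 0, 0, 0, 0], [1, 0, 0, 0, 0, 0], [1.5, 0, 0, 0, 0, 0], [2, 0, 0, 0, 0, 0], [2.5, 0, 0, 0, 0, 0], [3, 0, 0, 0, 0, 0], [3.5, 0, 0, 0, 0, 0], [4, 0, 0, 0, 0, 0], [4, 0, 0, 0, 0, 0]],
  ],
)

```text
t: 15.8
tool_pos: [0.4303, 0.0666, 0.0152]
orientation: [-3.141, -0.0, 1.565]
force: [-0.2, 0.5, 0.2]
width: 0.0512
finger_force: 0.0
```

Run:
```python
from h import *
s=env.state(); print(s['t'],s['tool_pos'],s['orientation'],s['width'],s['force'])
c,p,d=cap('wrist');P=pts(c,d); save('w7',p)
dowels(p,P,(.39,.47),(.02,.152),zlo=.024,zhi=.0315,amin=100)
```

```text
15.8 [0.4302859  0.06656397 0.01522401] [-3.14144109e+00 -3.73146574e-04  1.56538730e+00] 0.051162989197358386 [-0.18168066  0.51679078  0.20451225]
[ 225  112  178   35 6052] c [0.43   0.1377] dir [ 1.    -0.007] ext [0.08  0.016] z 0.0279 rgb [163. 126.  89.]
[ 232  186  164  100 9479] c [0.43   0.0878] dir [1.    0.001] ext [0.08  0.055] z 0.0279 rgb [162. 125.  88.]
```

View pics/w7.png

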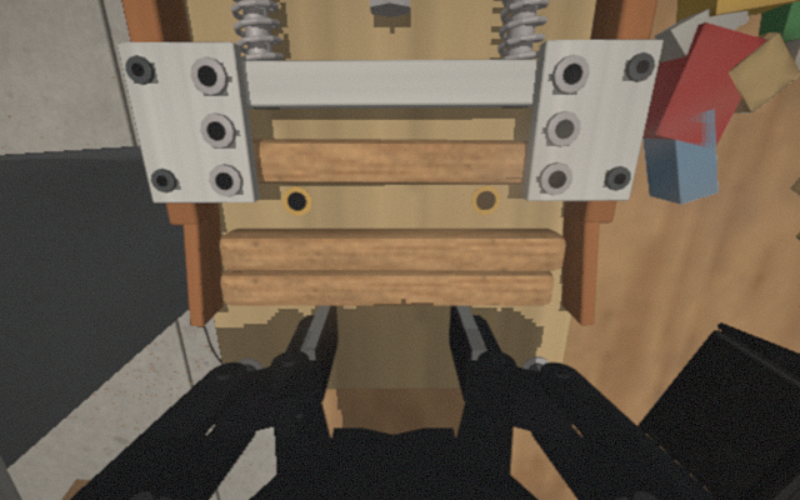

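The two dowels lie flush together (rows 230–305), square in front of the fingers; dowel 1 and the bar are ahead, with nothing jammed. Continue gently.

>>> step_arm(
  moves=[
    [[0.5, 0, 0, 0, 0, 0], [1, 0, 0, 0, 0, 0], [1.4, 0, 0, 0, 0, 0], [1.8, 0, 0, 0, 0, 0], [2.1, 0, 0, 0, 0, 0], [2.3, 0, 0, 0, 0, 0], [2.5, 0, 0, 0, 0, 0], [2.7, 0, 0, 0, 0, 0], [2.8, 0, 0, 0, 0, 0], [2.8, 0, 0, 0, 0, 0], [2.8, 0, 0, 0, 0, 0]],
  ],
)

```text
t: 16.95
tool_pos: [0.4306, 0.0939, 0.0154]
orientation: [3.141, -0.0, 1.565]
force: [0.1, -0.6, -0.3]
width: 0.051
finger_force: 0.0
```

>>> step_arm(
  moves=[
    [[0.1, 0, 0, 0, 0, 0], [0.2, 0, 0, 0, 0, 0], [0.3, 0, 0, 0, 0, 0], [0.4, 0, 0, 0, 0, 0], [0.5, 0, 0, 0, 0, 0], [0.5, 0, 0, 0, 0, 0]],
  ],
)

```text
t: 17.55
tool_pos: [0.4308, 0.0986, 0.0154]
orientation: [3.141, 0.001, 1.565]
force: [1.7, -4.2, -0.0]
width: 0.0515
finger_force: 2.2
```

>>> step_arm(
  moves=[
    [[0.1, 0, 0, 0, 0, 0], [0.2, 0, 0, 0, 0, 0], [0.3, 0, 0, 0, 0, 0], [0.3, 0, 0, 0, 0, 0], [0.3, 0, 0, 0, 0, 0]],
  ],
)

```text
t: 18.05
tool_pos: [0.4308, 0.1013, 0.0154]
orientation: [3.141, 0.001, 1.565]
force: [1.6, -5.6, 0.1]
width: 0.051
finger_force: 2.9
```

>>> step_arm(
  moves=[
    [[0.1, 0, 0, 0, 0, 0], [0.2, 0, 0, 0, 0, 0], [0.3, 0, 0, 0, 0, 0], [0.4, 0, 0, 0, 0, 0], [0.5, 0, 0, 0, 0, 0], [0.6, 0, 0, 0, 0, 0], [0.7, 0, 0, 0, 0, 0], [0.7, 0, 0, 0, 0, 0]],
  ],
)

```text
t: 18.85
tool_pos: [0.4308, 0.1079, 0.0153]
orientation: [3.141, 0.002, 1.565]
force: [0.8, -8.7, 0.6]
width: 0.0512
finger_force: 4.3
```

>>> step_arm(
  moves=[
    [[0.1, 0, 0, 0, 0, 0], [0.2, 0, 0, 0, 0, 0], [0.2, 0, 0, 0, 0, 0], [0.2, 0, 0, 0, 0, 0]],
  ],
)

```text
t: 19.25
tool_pos: [0.4308, 0.1098, 0.0153]
orientation: [3.141, 0.002, 1.565]
force: [0.8, -9.2, 0.4]
width: 0.0512
finger_force: 4.7
```

>>> step_arm(
  moves=[
    [[0.1, 0, 0, 0, 0, 0], [0.1, 0, 0, 0, 0, 0], [0.1, 0, 0, 0, 0, 0]],
  ],
)

```text
t: 19.55
tool_pos: [0.4308, 0.1106, 0.0154]
orientation: [3.141, 0.002, 1.565]
force: [1.2, -9.9, 1.0]
width: 0.0509
finger_force: 5.0
```

>>> step_arm(
  moves=[
    [[0.1, 0, 0, 0, 0, 0], [0.1, 0, 0, 0, 0, 0], [0.1, 0, 0, 0, 0, 0]],
  ],
)

```text
t: 19.85
tool_pos: [0.4309, 0.1116, 0.0154]
orientation: [3.141, 0.002, 1.565]
force: [0.2, -9.9, 1.3]
width: 0.0512
finger_force: 5.2
```

>>> step_arm(
  moves=[
    [[0.1, 0, 0, 0, 0, 0], [0.1, 0, 0, 0, 0, 0], [0.1, 0, 0, 0, 0, 0]],
  ],
)

```text
t: 20.15
tool_pos: [0.4308, 0.1125, 0.0153]
orientation: [3.142, 0.002, 1.565]
force: [1.1, -11.1, 2.1]
width: 0.051
finger_force: 5.4
```

>>> step_arm(
  moves=[
    [[0.05, 0, 0, 0, 0, 0], [0.05, 0, 0, 0, 0, 0], [0.05, 0, 0, 0, 0, 0]],
  ],
)

```text
t: 20.45
tool_pos: [0.4308, 0.1129, 0.0153]
orientation: [3.141, 0.003, 1.565]
force: [-0.2, -11.7, 1.8]
width: 0.0512
finger_force: 5.7
```

>>> step_arm(
  moves=[
    [[0.05, 0, 0, 0, 0, 0], [0.05, 0, 0, 0, 0, 0], [0.05, 0, 0, 0, 0, 0]],
  ],
)

```text
t: 20.75
tool_pos: [0.4308, 0.1133, 0.0153]
orientation: [3.142, 0.003, 1.565]
force: [0.4, -11.9, 1.8]
width: 0.0512
finger_force: 5.8
```

>>> step_arm(
  moves=[
    [[0.05, 0, 0, 0, 0, 0], [0.05, 0, 0, 0, 0, 0], [0.05, 0, 0, 0, 0, 0]],
  ],
)

```text
t: 21.05
tool_pos: [0.4308, 0.1138, 0.0153]
orientation: [3.142, 0.003, 1.565]
force: [0.3, -11.8, 1.5]
width: 0.051
finger_force: 5.9
```

Run:
```python
from h import *
s=env.state(); print(s['t'],s['tool_pos'],s['force'])
c,p,d=cap('wrist');P=pts(c,d); save('w8',p)
# wood run along y at x=.43 and bar edge
for x in (.40,.43,.46):
    m=(abs(P[...,0]-x)<.004)&(P[...,1]>.1)&(P[...,1]<.25)&(P[...,2]>.022)
    Q=P[m]; col=p[m].astype(int); wood=(col[:,0]-col[:,2])>35
    print(x,'wood y',np.percentile(Q[wood,1],[2,98]).round(4),'z',np.median(Q[wood,2]).round(4),'bar y',np.percentile(Q[~wood&(Q[:,1]>.15)&(Q[:,1]<.2),1],[3,97]).round(4))
```

```text
21.05 [0.43081686 0.11379764 0.01534025] [  0.30925213 -11.84458883   1.53735054]
0.4 wood y [0.127  0.2171] z 0.0281 bar y [0.1729 0.1862]
0.43 wood y [0.1289 0.2316] z 0.0375 bar y [0.1737 0.1984]
0.46 wood y [0.1264 0.2192] z 0.0281 bar y [0.1726 0.1863]
```

View pics/w8.png

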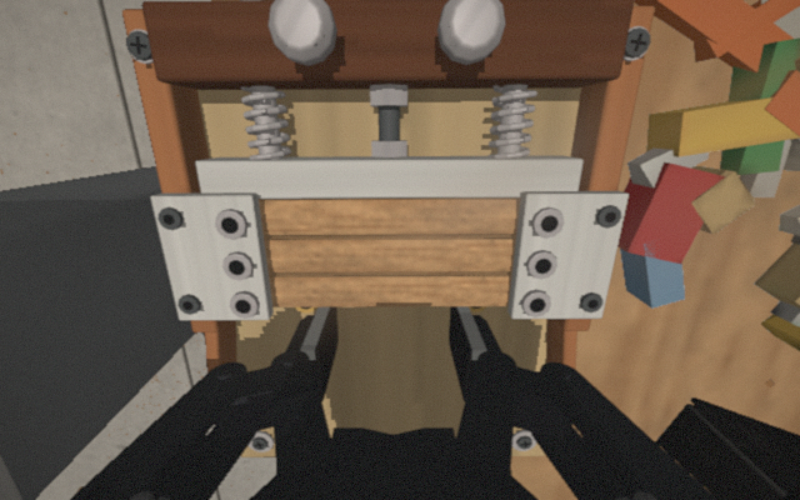

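The three dowels are flush and square against the bar (rows 195–305), and the bar's back edge is at the bolt head (388,155). It should be within about 1 mm of the stop, so I press on until the force rises.

>>> step_arm(
  moves=[
    [[0.05, 0, 0, 0, 0, 0], [0.05, 0, 0, 0, 0, 0], [0.05, 0, 0, 0, 0, 0]],
  ],
)

```text
t: 21.4
tool_pos: [0.4308, 0.1143, 0.0153]
orientation: [-3.142, 0.003, 1.565]
force: [0.5, -11.8, 2.5]
width: 0.0512
finger_force: 6.1
```

>>> step_arm(
  moves=[
    [[0.05, 0, 0, 0, 0, 0], [0.05, 0, 0, 0, 0, 0], [0.05, 0, 0, 0, 0, 0]],
  ],
)

```text
t: 21.7
tool_pos: [0.4308, 0.1146, 0.0153]
orientation: [-3.142, 0.003, 1.565]
force: [0.1, -13.3, 1.4]
width: 0.0515
finger_force: 6.6
```

>>> step_arm(
  moves=[
    [[0.05, 0, 0, 0, 0, 0], [0.05, 0, 0, 0, 0, 0], [0.05, 0, 0, 0, 0, 0]],
  ],
)

```text
t: 22.0
tool_pos: [0.4308, 0.1146, 0.0154]
orientation: [-3.141, 0.004, 1.565]
force: [0.7, -16.1, 2.7]
width: 0.0516
finger_force: 8.0
```

The position has stopped and the force is rising to 16 N, so the bar is on its stop bolt. I'll hold for a moment, then hand in.

>>> step_arm(
  moves=[
    [[0.02, 0, 0, 0, 0, 0], [0.02, 0, 0, 0, 0, 0], [0.02, 0, 0, 0, 0, 0], [0.02, 0, 0, 0, 0, 0], [0.02, 0, 0, 0, 0, 0]],
  ],
)

```text
t: 22.5
tool_pos: [0.4308, 0.1147, 0.0153]
orientation: [-3.141, 0.004, 1.565]
force: [0.9, -17.1, 2.9]
width: 0.0514
finger_force: 8.5
```

```bash
python3 -c "
from station import env
s=env.state(); print(s['t'],s['tool_pos'],s['force'],s['finger_force']); print(env.job_done())"
```

```text
22.5 [0.43084203 0.1146616  0.01534854] [  0.85849052 -17.07496582   2.89827093] 8.497864097880665
the job is handed in; nothing more can be done
None
```

I laid two loose dowels in the jig beside the first, pressed the row of three square against the pusher bar until it stopped on its bolt, and handed the job in at 22.5 s still holding it there with about 17 N; the fourth dowel was not touched, and no verdict came back.

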